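Shut the screw tray's dust cover with the hook pole

TASK

The clear dust cover of the black screw tray stands open. Pick up the pole with the hook (blue grip), put its hook through the yellow ring eye on the cover's edge and swing the cover fully shut with it; then unhook the pole and lay it gently down flat on the bench top, clear of the tray. Leave the straight rod with the orange grip where it lies.

Things in the scene. Friction and masses are not known exactly. Their poses are not given: they have to be found in the camera images.
- pole: Hook pole: square alu bar 20 x 20 x 400 mm, 0.2 kg; blue grip 120 mm long at its middle, flat on the bench. Origin: middle of the bar's centre line (10 mm up as it lies), also its balance. x along the bar to the hook end, z up. Hook: level 8 mm steel wire from the bar's side at x=190, straight along -y to y=-56 mm, lip turned back to x=180. Hooked well: eye centre at x=186, y=-35, z=0 mm here.
- eye (a point): Centre of the yellow ring on the cover's front edge: hole 44 mm, wire 8 mm. x points to the hinge line, 200 mm away; y along the hinge line, through the ring: the hook enters along it, from the side nearer the robot, and can turn in it throughout. Cover's edge 35 mm off. Shut: 108 mm above the bench, in front of the fixed tray (260 wide, 170 deep, 105 mm high), which faces the robot's right (-y).
- cover (a joint): Angle of the clear cover (0.15 kg, 165 x 260 mm, hinged level along the tray's top back edge): 0 = shut, level on the tray; grows as it opens upward, 1.57 = upright; starts at 1.35 to 1.75. The hinge is stiff, the cover stays at any angle; 0.2 to 2 N at the eye moves it. A level pole pointing from the tray's front to the hinge has its hook along the hinge line, as needed to enter the ring.
- rod: Bystander to leave alone: straight push rod without a hook, the same 20 mm square bar, 400 mm long plus a 30 mm black rubber end, with an orange grip. Lies on the bench beside the pole, nearer to or farther from the robot. Origin: middle of the 400 mm bar's centre line; x along it to the rubber end.

How it is judged:
On the way, in this order (a step that is already met when the one before it is completed fails the run):
1. the pole's hook is through the ring eye while the cover is still open (x of eye in the frame of pole between 0.16 and 0.22 m and y of eye in the frame of pole between -0.06 and -0.01 m and z of eye in the frame of pole between -0.026 and 0.026 m and value of joint cover above 1 rad), for 0.1 s.
2. the cover is swung shut with the hook still in the eye (x of eye in the frame of pole between 0.16 and 0.22 m and y of eye in the frame of pole between -0.06 and -0.01 m and z of eye in the frame of pole between -0.026 and 0.026 m and value of joint cover below 0.1 rad), for 0.1 s.
At the end, for the whole second after the job is handed in: The cover is shut (within 0.10 rad); the hook is out of the eye; the pole lies flat (within 5 degrees, its centre line under 18 mm above the bench top) and at rest on the bench; the orange rod is within 30 mm of where it lay (value of joint cover below 0.1 rad and height (world z) of pole below 0.018 m and angle between pole's own x axis and vertical between 1.48 and 1.66 rad and linear speed of pole below 0.02 m/s and not (x of eye in the frame of pole between 0.13 and 0.25 m and y of eye in the frame of pole between -0.09 and 0.03 m and z of eye in the frame of pole between -0.05 and 0.05 m) and distance of rod from where it was at the start of the episode below 0.03 m); the robot touches nothing.
It fails at once if the orange rod is pushed or carried more than 50 mm (distance of rod from where it was at the start of the episode above 0.05 m).
It fails at once if the pole is dropped or thrown down onto the bench (faster than 0.6 m/s within 50 mm of it) (linear speed of pole above 0.6 m/s and height (world z) of pole below 0.05 m).
It also fails if it takes over 58 s, if anything falls off the work surface, if the arm or the gripper's body presses on something with over 40 N, if the wrist force passes 120 N, or if a joint passes its speed limit or range.

ROBOT

A 6-joint arm with a two-finger parallel gripper is mounted at the origin on the work surface. World frame = base frame: x ahead of the robot, y to its left, z up, the work surface at z = 0. Lengths are in m, angles in rad, forces in N, time in s.
With the tool pointing down it reaches from about 0.35 to 0.775 m from the base axis. Payload 5.5 kg.
Tool frame: the origin (TCP) lies at the very end of the fingers, on their centre line; the grasp point (between the pads) lies 19 mm behind it; z points along the fingers, y is the line along which they close (so a half turn about z gives the same grasp; the last joint's range is limited). The gripper opens to 85 mm and grips with 20 to 120 N. Pads are 22 mm wide; open, the fingers measure 114 mm over their backs; the gripper's body (76 mm by 85 mm) begins 54 mm behind the grasp point. The pads swing forward as they close: fully open they stand 13 mm farther back than shut.
Start: joints at [1.033, 0.313, 0.046, 1.304, 0, 1.431], TCP at [0.223, 0.53, 0.231] pointing down, gripper open.
Joint ranges: [-2.76, 2.76], [-0.86, 1.69], [-1.03, 1.26], [-2.2, 2.34], [-1.47, 1.5], [-3.14, 3.14]. Speed limits (rad/s): [2.57, 2.57, 3.14, 3.14, 3.14, 3.14].

INTERFACE

Orientations are given as a unit quaternion [w, x, y, z].
In Python, from workcell import get_state, read_camera, calibration, hand_in gives the robot as it stands.
- The arm moves only by the tool drive_tool, never from a script. Its argument "deltas" is a list that holds one entry, the list of rows, each a list of 7 numbers: the closure in counts, from 0 (fully open) to 255 (shut), then the shift along the tool's x, y, z in m, then the turn, a rotation vector about the tool's x, y, z in degrees. A call has 1 to 12 rows; each row is the pose to reach, as a shift and turn from the pose commanded when the call began, along the tool's axes at that moment; what a row does not reach only later rows make up. A row lasts 1/8 s, in which the tool goes at most 62.5 mm and 10.7 degrees, less where a joint would pass 70% of its speed; a pose out of reach is approached as far as the arm can. A call with a gripper value outside its range is refused whole. The fingers move at their own pace and stop on an object; "newtons" is the grip in N (left out, the last holds). Time passes only in rows, so rows that repeat a pose let the fingers close. It gives the time, the measured TCP pose, the force, the opening and the grip force at its end, in the units of the state.
- get_state(): the state, without advancing time (a new reading comes with each control period).
- read_camera(name): name is "scene" or "top" or "wrist"; returns (picture, depth): 384x512x3 uint8, red, green, blue; 384x512 float32, m along the optical axis (not along the pixel's ray), 0 where there is no reading.
- calibration(name): a dict with "mtx" (3x3 intrinsics, pixels), "world_from_camera" (4x4, takes a point from camera to world coordinates). Camera axes: x right, y up, looking along -z (the intrinsics and any distortion apply to the point x, -y, -z); pixel columns grow to the right and rows downward; lengths in m; the calibration is good to about 2 mm. The wrist camera is an equidistant fisheye: a pixel r from the principal point sees the ray r / f radians off the axis. A picture is of the moment at which its call begins: read the wrist's pose just before it. calibration takes no time and is no camera call; for the wrist camera it gives the pose at the moment of the call.
- hand_in(): hands the job in; it is judged then, once.
The state is a dict: "clock": time; "joint_pos": joint angles; "qvel": joint speeds; "tau": joint torques, N m; "tcp_pos": TCP position; "orientation": TCP orientation; "wrist_force": force on the tool from outside, world axes, zero at the start; "ft_torque": the same for the moment, N m; "finger_gap": finger opening in m; "grip_force": force on a finger pad.
Only numpy, scipy, OpenCV 4.12 (cv2) and the standard library are available. Lean on these libraries where they do the work, as an engineer would, in place of code of your own. Each camera call takes 0.05 s, during which the arm holds its last target. There are 200 camera calls.

## Working session

There is one attempt and no reset: what is moved stays moved. The work goes in short steps, Python scripts to look and compute and a tool call to move; the robot and the scene stay as the last step left them, time stands still between calls to the robot, and variables do not carry over. Pictures are saved under pics/ and viewed, at most 10 in all, crops included, and the job is handed in when it is done.

Besides the shell and the picture viewer there is one more tool, called after "Request:" by a JSON object that holds its "op" and its "data". drive_tool: Moves the arm, as the interface text tells. Its arguments: {"type":"object","properties":{"deltas":{"type":"array","items":{"type":"array","items":{"type":"array","items":{"type":"number"}}}},"newtons":{"type":"number"}},"required":["deltas"]}

```bash
mkdir -p pics; cat > h.py <<'E'
import numpy as np,cv2
from scipy.spatial.transform import Rotation as R
from workcell import *
def cloud(n):
    c=calibration(n);im,d=read_camera(n);K=np.array(c["mtx"]);T=np.array(c["world_from_camera"])
    v,u=np.mgrid[:384,:512]
    P=np.stack([(u-K[0,2])/K[0,0]*d,-(v-K[1,2])/K[1,1]*d,-d],-1)
    return im,d,P@T[:3,:3].T+T[:3,3]
def save(im,n): cv2.imwrite('pics/'+n+'.png',im[:,:,::-1])
E
python3 - <<'E'
from h import *
s=get_state();print(s)
a=cloud('top');b=cloud('scene')
np.savez('a.npz',ti=a[0],td=a[1],tp=a[2],si=b[0],sd=b[1],sp=b[2])
cv2.imwrite('pics/both.png',cv2.resize(np.hstack([a[0],b[0]])[:,:,::-1],(800,300)))
save(a[0],'top');save(b[0],'scene')
for nm,(im,d,P) in dict(top=a,scene=b).items():
    h=cv2.cvtColor(im,cv2.COLOR_RGB2HSV)
    for c,lo,hi in [('blue',100,125),('orange',6,17),('yellow',22,34)]:
        m=(h[...,0]>=lo)&(h[...,0]<=hi)&(h[...,1]>140)&(h[...,2]>70)
        n,l,st,ce=cv2.connectedComponentsWithStats(m.astype(np.uint8))
        for i in range(1,n):
            if st[i,4]>15:
                q=P[(l==i)&(d>0)]
                print(nm,c,st[i],np.median(q,0).round(3) if len(q) else None)
E
```

```text
{'clock': 0.0, 'joint_pos': array([1.03338680e+00, 3.13970029e-01, 4.49952971e-02, 1.30361273e+00,
       1.21926263e-05, 1.43122743e+00]), 'qvel': array([-0.00110779, -0.00237157,  0.00076986, -0.00146576, -0.00030756,
        0.00028306]), 'tau': array([-1.90667255e-03, -4.80628610e+01,  2.98535603e+01,  1.94137869e-02,
       -2.64098026e-04, -1.48560025e-05]), 'tcp_pos': array([0.22249779, 0.52965632, 0.23043283]), 'orientation': array([-3.03134930e-04,  1.97610981e-01,  9.80280112e-01, -8.42727012e-04]), 'wrist_force': array([-0.79074008, -0.66521792,  0.1078644 ]), 'ft_torque': array([ 0.00732997, -0.01382047, -0.03460698]), 'grip_force': 0.0, 'finger_gap': 0.08520811729920866}
top blue [147  49  20   5  77] [0.882 0.273 0.021]
top blue [335 236  50   9 399] [ 0.432 -0.212  0.021]
top orange [    0    19   512   365 92549] [0.442 0.023 0.001]
top orange [212  70  11  12  46] [0.827 0.13  0.001]
top orange [161  81  16   9  46] [0.804 0.246 0.001]
top orange [202  86   6   7  19] [0.796 0.16  0.   ]
top orange [153 103  23  13  86] [0.738 0.263 0.001]
top orange [338 109   8   9
[... 1402 characters left out ...]
159 244   5  10  23] [0.406 0.252 0.001]
top orange [332 246  10   5  27] [ 0.414 -0.164  0.   ]
top orange [332 260   5   8  16] [ 0.377 -0.156  0.001]
top orange [411 288   8   5  18] [ 0.314 -0.349  0.001]
top orange [258 371   8  11  28] [0.123 0.012 0.001]
top yellow [147  45   8   4  19] [0.898 0.292 0.01 ]
top yellow [149  54  19  30 260] [0.843 0.271 0.01 ]
top yellow [ 95 150  39  17 358] [0.568 0.256 0.319]
scene blue [119 194  46  19 287] [ 0.436 -0.211  0.02 ]
scene blue [387 285  19  10  76] [0.889 0.273 0.02 ]
scene orange [129 260  50  32 592] [ 0.653 -0.233  0.019]
scene yellow [330  97  25  29 204] [0.575 0.256 0.3  ]
scene yellow [  0 109   6  10  39] [-0.059 -0.535  0.018]
```

View pics/top.png

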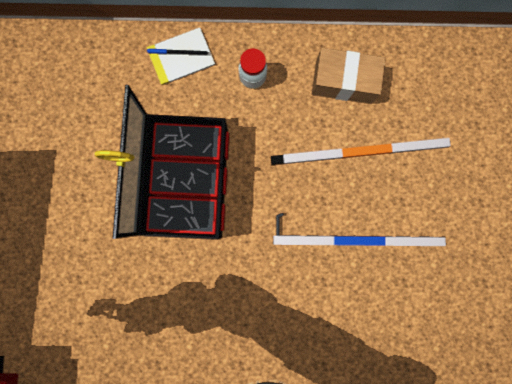

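View pics/scene.png

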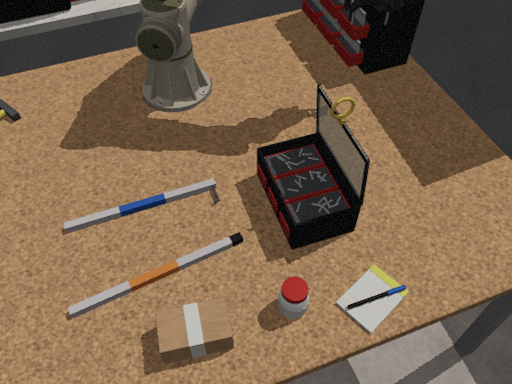

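The top view shows the open tray with the ring at about pixel (113,157), the blue pole at row 240 with its hook at (280,222), and the orange rod at row 150. The hook end points towards the tray (+y) and the hook itself points to +x. Next I'll fit the ring, tray and pole.

```bash
cat > m.py <<'E'
from h import *
from scipy.optimize import least_squares
a=np.load('a.npz')
pts={}
for k in 'ts':
    im,d,P=a[k+'i'],a[k+'d'],a[k+'p']
    h=cv2.cvtColor(im,cv2.COLOR_RGB2HSV)
    m=(h[...,0]>=20)&(h[...,0]<=36)&(h[...,1]>130)&(h[...,2]>70)&(P[...,2]>.22)&(P[...,2]<.42)&(d>0)
    q=P[m];q=q[np.linalg.norm(q-np.median(q,0),axis=1)<.06];pts[k]=q
    print(k,len(q),q.min(0),q.max(0))
def tor(p,q):
    ax=np.array([np.cos(p[3]),np.sin(p[3]),0]);v=q-p[:3];hh=v@ax
    rr=np.linalg.norm(v-np.outer(hh,ax),axis=1)
    return np.hypot(rr-.026,hh)-.004
for n,q in dict(t=pts['t'],s=pts['s'],both=np.vstack(list(pts.values()))).items():
    r=least_squares(tor,[*q.mean(0),0.],args=(q,),loss='soft_l1',f_scale=.003)
    print('ring',n,r.x.round(4),'res',np.median(abs(r.fun)).round(4))
im,d,P=a['ti'],a['td'],a['tp']
def rect(m,n):
    q=P[m&(d>0)];r=cv2.minAreaRect(q[:,:2].astype(np.float32));print(n,len(q),r,cv2.boxPoints(r).round(3).tolist(),'z',np.median(q[:,2]))
    return q
X,Y,Z=P[...,0],P[...,1],P[...,2]
rect((Z>.098)&(Z<.112)&(Y<.3)&(Y>.0)&(X>.3)&(X<.8),'tray')
q=P[(Z>.19)&(Z<.3)&(X>.4)&(X<.8)&(Y>.1)&(Y<.4)&(d>0)];print('cover',len(q),q.min(0),q.max(0))
for z0 in (.12,.15,.18,.21,.24,.26,.28):
    w=P[(abs(Z-z0)<.008)&(X>.4)&(X<.8)&(Y>.1)&(Y<.4)&(d>0)]
    if len(w)>5: f=np.polyfit(w[:,0],w[:,1],1);print(z0,len(w),'dy/dx,y@.57',f[0].round(3),np.polyval(f,.57).round(4))
q=rect((Z>.014)&(Z<.03)&(X>.38)&(X<.46)&(Y<.02)&(Y>-.5),'pole')
b=P[(Z>.014)&(Z<.03)&(X>.38)&(X<.455)&(Y<.02)&(Y>-.5)&(d>0)];f=np.polyfit(b[:,1],b[:,0],1);print('pole dx/dy',f,'y',np.percentile(b[:,1],[0.5,99.5]))
h=cv2.cvtColor(im,cv2.COLOR_RGB2HSV);m=(h[...,0]>100)&(h[...,0]<125)&(h[...,1]>140)&(X<.6);print('blue',P[m].mean(0),np.percentile(P[m][:,1],[2,98]))
E
python3 m.py
```

```text
t 372 [0.55860952 0.22701313 0.26509931] [0.5832949  0.28129581 0.34057917]
s 229 [0.53859016 0.22704087 0.26331287] [0.5839105  0.28450916 0.33991969]
ring t [ 0.5682  0.2567  0.3079 -0.0274] res 0.0008
ring s [ 0.5735  0.2565  0.3062 -0.056 ] res 0.0013
ring both [ 0.5703  0.2564  0.3081 -0.0421] res 0.0014
tray 1265 ((0.5664371252059937, 0.1879073828458786), (0.16871918737888336, 0.2605838179588318), 87.87750244140625) [[0.43299999833106995, 0.1080000028014183], [0.6940000057220459, 0.0989999994635582], [0.699999988079071, 0.2669999897480011], [0.4390000104904175, 0.2770000100135803]] z 0.10578842652153808
cover 2211 [0.43918462 0.23180241 0.19001208] [0.69912854 0.27968389 0.29925253]
0.12 258 dy/dx,y@.57 -0.037 0.2701
0.15 229 dy/dx,y@.57 -0.037 0.2681
0.18 272 dy/dx,y@.57 -0.037 0.2656
0.21 295 dy/dx,y@.57 -0.037 0.2631
0.24 320 dy/dx,y@.57 -0.038 0.2605
0.26 271 dy/dx,y@.57 -0.037 0.258
0.28 569 dy/dx,y@.57 -0.036 0.2593
pole 1510 ((0.4389174282550812, -0.2129712849855423), (0.4002606272697449, 0.03689531981945038), 89.84182739257812) [[0.41999998688697815, -0.4129999876022339], [0.4569999873638153, -0.4129999876022339], [0.4580000042915344, -0.013000000268220901], [0.42100000381469727, -0.013000000268220901]] z 0.020921986123737857
pole dx/dy [4.75951952e-05 4.30820638e-01] y [-0.41055887 -0.01317813]
blue [ 0.43837513 -0.15138322  0.03428958] [-0.2670644   0.27203504]
```

```bash
cat > go.py <<'E'
import sys
from h import *
# usage: x y z yaw(of tool y, deg) -> delta in tool axes, from current pose
s=get_state();r=R.from_quat(np.roll(s['orientation'],-1))
def delta(x,y,z,yaw):
    t=np.radians(yaw);yy=np.array([np.cos(t),np.sin(t),0]);zz=np.array([0,0,-1.])
    g=R.from_matrix(np.stack([np.cross(yy,zz),yy,zz],1))
    return (r.inv().apply(np.array([x,y,z])-s['tcp_pos'])).round(4),(r.inv()*g).as_rotvec(degrees=True).round(2)
if __name__=='__main__':
    v=list(map(float,sys.argv[1:]))
    print(s['clock'],s['tcp_pos'].round(4),s['joint_pos'].round(2),s['wrist_force'].round(1),s['finger_gap'].round(4))
    for i in range(0,len(v),4): print(v[i:i+4],*delta(*v[i:i+4]))
E
python3 go.py .4 0 .25 0 .431 -.2125 .12 0 .431 -.2125 .003 0
```

```text
Traceback (most recent call last):
  File "go.py", line 11, in <module>
    print(s['clock'],s['tcp_pos'].round(4),s['joint_pos'].round(2),s['wrist_force'].round(1),s['finger_gap'].round(4))
                                                                                             ^^^^^^^^^^^^^^^^^^^^^
AttributeError: 'float' object has no attribute 'round'
```

```bash
sed -i "s/s\['finger_gap'\].round(4)/round(s['finger_gap'],4)/" go.py
python3 go.py .4 0 .25 0 .431 -.2125 .12 0 .431 -.2125 .003 0
```

```text
0.1 [0.2225 0.5297 0.2305] [1.03 0.31 0.05 1.3  0.   1.43] [ 0.7 -0.   0.7] 0.0854
[0.4, 0.0, 0.25, 0.0] [-0.3688 -0.4196 -0.0189] [-9.000e-02  4.000e-02  6.721e+01]
[0.431, -0.2125, 0.12, 0.0] [-0.4797 -0.6033  0.1114] [-9.000e-02  4.000e-02  6.721e+01]
[0.431, -0.2125, 0.003, 0.0] [-0.4798 -0.6031  0.2284] [-9.000e-02  4.000e-02  6.721e+01]
```

Request:
{"op": "drive_tool", "data": {"deltas": [[[0,-0.369,-0.42,-0.019,0,0,67.2],[0,-0.369,-0.42,-0.019,0,0,67.2],[0,-0.369,-0.42,-0.019,0,0,67.2],[0,-0.369,-0.42,-0.019,0,0,67.2],[0,-0.369,-0.42,-0.019,0,0,67.2],[0,-0.369,-0.42,-0.019,0,0,67.2],[0,-0.369,-0.42,-0.019,0,0,67.2],[0,-0.369,-0.42,-0.019,0,0,67.2],[0,-0.369,-0.42,-0.019,0,0,67.2],[0,-0.48,-0.603,0.111,0,0,67.2],[0,-0.48,-0.603,0.111,0,0,67.2],[0,-0.48,-0.603,0.111,0,0,67.2]]], "newtons": 100}}

```text
clock: 1.6
tcp_pos: [0.4237, -0.1604, 0.1519]
orientation: [0.0, 0.707, 0.707, 0.0]
wrist_force: [1.4, -0.1, -0.1]
finger_gap: 0.0856
grip_force: 0.0
```

```bash
python3 go.py .431 -.2125 .12 0 .431 -.2125 .003 0
```

```text
1.6 [ 0.4237 -0.1604  0.1519] [-0.54  0.12 -0.4   1.05  0.    1.03] [ 1.4 -0.1 -0.1] 0.0856
[0.431, -0.2125, 0.12, 0.0] [-0.0521  0.0073  0.0319] [ 0.03 -0.01 -0.02]
[0.431, -0.2125, 0.003, 0.0] [-0.0521  0.0073  0.1489] [ 0.03 -0.01 -0.02]
```

Request:
{"op": "drive_tool", "data": {"deltas": [[[0,-0.052,0.007,0.032,0,0,0],[0,-0.052,0.007,0.032,0,0,0],[0,-0.052,0.007,0.032,0,0,0]]]}}

```text
clock: 1.98
tcp_pos: [0.4302, -0.2102, 0.1205]
orientation: [-0.001, 0.707, 0.707, 0.0]
wrist_force: [-0.5, -0.5, 0.0]
finger_gap: 0.0854
grip_force: 0.0
```

```bash
python3 go.py .431 -.2125 .003 0; python3 - <<'E'
from h import *
im,d,P=cloud('top');save(im,'t2')
im,d=read_camera('wrist');save(im,'w2')
a,b=cv2.imread('pics/t2.png'),cv2.imread('pics/w2.png')
cv2.imwrite('pics/v2.png',cv2.resize(np.hstack([a,b]),(800,300)))
E
```

```text
1.975 [ 0.4302 -0.2102  0.1205] [-0.62  0.2  -0.39  0.99  0.    0.95] [-0.5 -0.5  0. ] 0.0854
[0.431, -0.2125, 0.003, 0.0] [-0.0025  0.001   0.1175] [-0.08 -0.08 -0.03]
```

View pics/v2.png

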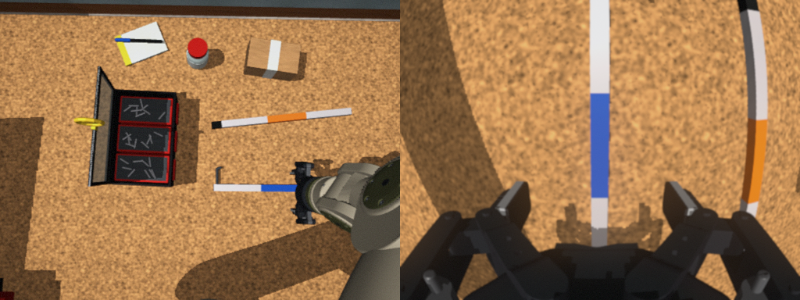

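The pole (column 600 in the wrist view) sits centred between the fingers, and the rod is well clear to the right. I'll descend and grip.

Request:
{"op": "drive_tool", "data": {"deltas": [[[0,-0.0025,0.001,0.05,0,0,0],[0,-0.0025,0.001,0.09,0,0,0],[0,-0.0025,0.001,0.11,0,0,0],[0,-0.0025,0.001,0.117,0,0,0],[0,-0.0025,0.001,0.117,0,0,0],[255,-0.0025,0.001,0.117,0,0,0],[255,-0.0025,0.001,0.117,0,0,0],[255,-0.0025,0.001,0.117,0,0,0],[255,-0.0025,0.001,0.117,0,0,0],[255,-0.0025,0.001,0.117,0,0,0]]], "newtons": 100}}

```text
clock: 3.32
tcp_pos: [0.4323, -0.2133, 0.0047]
orientation: [0.001, 0.707, 0.707, 0.0]
wrist_force: [-0.3, 1.3, 6.0]
finger_gap: 0.0173
grip_force: 98.5
```

```bash
python3 go.py .431 -.2125 .2 0 .471 .066 .295 -2.1
```

```text
3.325 [ 0.4323 -0.2133  0.0047] [-0.63  0.33 -0.54  0.7   0.    0.95] [-0.3  1.3  6. ] 0.0173
[0.431, -0.2125, 0.2, 0.0] [ 0.0007 -0.0011 -0.1953] [0.07 0.03 0.  ]
[0.471, 0.066, 0.295, -2.1] [ 0.2792  0.0391 -0.2903] [0.07 0.03 2.1 ]
```

Request:
{"op": "drive_tool", "data": {"deltas": [[[255,0,0,-0.01,0,0,0],[255,0,0,-0.03,0,0,0],[255,0,0,-0.08,0,0,0],[255,0,0,-0.14,0,0,0],[255,0,0,-0.2,0,0,0],[255,0.05,0.006,-0.26,0,0,1],[255,0.1,0.012,-0.29,0,0,2.1],[255,0.16,0.016,-0.29,0,0,2.1],[255,0.2,0.02,-0.29,0,0,2.1],[255,0.23,0.02,-0.29,0,0,2.1],[255,0.23,0.02,-0.29,0,0,2.1],[255,0.23,0.02,-0.29,0,0,2.1]]]}}

```text
clock: 4.82
tcp_pos: [0.4516, 0.0167, 0.294]
orientation: [0.0, 0.72, 0.694, -0.0]
wrist_force: [-0.6, -0.3, -2.6]
finger_gap: 0.0169
grip_force: 98.2
```

```bash
python3 go.py .471 .066 .295 -2.1; cat > p.py <<'E'
from h import *
import sys
s=get_state();print(s['tcp_pos'].round(4))
ims=[]
for n in ('top','scene'):
    im,d,P=cloud(n);ims.append(im)
    x0,y0,z0=s['tcp_pos']
    m=(d>0)&(abs(P[...,2]-z0)<.05)&(P[...,1]>y0+.07)&(P[...,1]<y0+.225)&(abs(P[...,0]-x0)<.02)
    q=P[m];
    if len(q)<20: continue
    f=np.polyfit(q[:,1],q[:,0],1);g=np.polyfit(q[:,1],q[:,2],1)
    zt=np.array([np.percentile(q[abs(q[:,1]-y)<.015][:,2],80) for y in np.arange(y0+.08,y0+.2,.03)])
    print(n,len(q),'end y',np.percentile(q[:,1],99),'dx/dy',f[0].round(4),'x@end',np.polyval(f,y0+.2).round(4),'slope z',g[0].round(4),'ztop',zt.round(4))
    m=(d>0)&(abs(P[...,2]-z0)<.06)&(P[...,1]>y0+.165)&(P[...,1]<y0+.215)&(P[...,0]>x0+.022)&(P[...,0]<x0+.08)&(~((P[...,0]>.55)&(P[...,1]>.22)))
    q=P[m]
    if len(q)>3: print(' hook',len(q),np.median(q,0).round(4),'tip x',q[:,0].max().round(4),'y range',np.percentile(q[:,1],[5,95]).round(4))
    im=im.copy()
cv2.imwrite('pics/'+sys.argv[1]+'.png',cv2.resize(np.hstack([ims[0][60:260,60:460],ims[1][20:220,100:500]])[:,:,::-1],(800,200),interpolation=cv2.INTER_AREA))
E
python3 p.py v3
```

```text
4.825 [0.4516 0.0167 0.294 ] [-0.14  0.06 -0.11  1.4  -0.    1.47] [-0.6 -0.3 -2.6] 0.0169
[0.471, 0.066, 0.295, -2.1] [ 0.05    0.0176 -0.001 ] [-0.01  0.02  0.02]
[0.4516 0.0167 0.294 ]Traceback (most recent call last):
  File "p.py", line 12, in <module>
    zt=np.array([np.percentile(q[abs(q[:,1]-y)<.015][:,2],80) for y in np.arange(y0+.08,y0+.2,.03)])
                 ~~~~~~~~~~~~~^^^^^^^^^^^^^^^^^^^^^^^^^^^^^^^
    return _quantile_unchecked(
        a, q, axis, out, overwrite_input, method, keepdims, weights)
    return _ureduce(a,
                    func=_quantile_ureduce_func,
    ...<5 lines>...
                    overwrite_input=overwrite_input,
                    method=method)
    r = func(a, **kwargs)
    result = _quantile(arr,
                       quantiles=q,
    ...<2 lines>...
                       out=out,
                       weights=wgt)
    slices_having_nans = np.isnan(arr[-1, ...])
                                  ~~~^^^^^^^^^
IndexError: index -1 is out of bounds for axis 0 with size 0
```

```bash
sed -i 's/np.percentile(q\[abs(q\[:,1\]-y)<.015\]\[:,2\],80)/(np.percentile(w,80) if len(w:=q[abs(q[:,1]-y)<.015][:,2])>3 else 0)/' p.py; python3 p.py v3
```

```text
[0.4516 0.0163 0.2939]
top 635 end y 0.21691848772741074 dx/dy 0.0542 x@end 0.4574 slope z -0.0176 ztop [0.     0.     0.3111 0.3109 0.3107]
 hook 172 [0.499  0.2043 0.3035] tip x 0.5182 y range [0.1946 0.2087]
scene 669 end y 0.2153546830742299 dx/dy 0.03 x@end 0.4646 slope z 0.0091 ztop [0.3096 0.3099 0.3095 0.3096 0.3102]
 hook 71 [0.504  0.2034 0.3029] tip x 0.5235 y range [0.1938 0.2077]
```

View pics/v3.png

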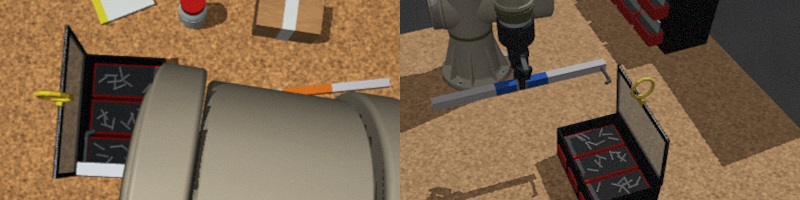

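The scene view shows the pole level, with its hook in front of the ring. I'll line up beside the ring and check before inserting.

```bash
python3 go.py .473 .074 .302 -2.1
```

```text
4.975 [0.4517 0.016  0.2939] [-0.14  0.06 -0.11  1.4  -0.    1.47] [-0.6 -0.2 -2.2] 0.0177
[0.473, 0.074, 0.302, -2.1] [ 0.0588  0.019  -0.0081] [-0.01  0.   -0.09]
```

Request:
{"op": "drive_tool", "data": {"deltas": [[[255,0.015,0.005,-0.004,0,0,0],[255,0.035,0.012,-0.008,0,0,0],[255,0.05,0.017,-0.008,0,0,0],[255,0.0585,0.019,-0.008,0,0,0],[255,0.0585,0.019,-0.008,0,0,0],[255,0.0585,0.019,-0.008,0,0,0]]]}}

```text
clock: 5.72
tcp_pos: [0.4727, 0.0746, 0.3018]
orientation: [-0.0, 0.72, 0.694, -0.0]
wrist_force: [-0.6, 0.1, -1.9]
finger_gap: 0.0173
grip_force: 98.2
```

```bash
cat >> p.py <<'E'
# ring fit from scene+top, in pole frame estimated from TCP
exec(open('tor.py').read())
E
cat > tor.py <<'E'
from scipy.optimize import least_squares
def tor(p,q):
    ax=np.array([.9993,-.037,0]);v=q-p[:3];hh=v@ax
    return np.hypot(np.linalg.norm(v-np.outer(hh,ax),axis=1)-.026,hh)-.004
for n in ('top','scene'):
    im,d,P=cloud(n);h=cv2.cvtColor(im,cv2.COLOR_RGB2HSV)
    m=(h[...,0]>=20)&(h[...,0]<=36)&(h[...,1]>130)&(h[...,2]>70)&(P[...,2]>.07)&(P[...,2]<.42)&(d>0)&(abs(P[...,0]-.57)<.04)&(P[...,1]>0)&(P[...,1]<.32)
    q=P[m]
    if len(q)<20: print(n,'few',len(q));continue
    r=least_squares(tor,np.median(q,0),args=(q,),loss='soft_l1',f_scale=.003)
    s=get_state();c=s['tcp_pos']+[0,0,.006]
    v=r.x-c;px=np.array([.037,.9993,0]);py=np.array([-.9993,.037,0])
    print(n,'eye',r.x.round(4),'in pole',(v@px).round(4),(v@py).round(4),v[2].round(4))
E
python3 p.py v4; python3 go.py .528 .072 .302 -2.1
```

```text
[0.4727 0.0746 0.3018]
scene 737 end y 0.2733517490057933 dx/dy 0.0053 x@end 0.4832 slope z -0.1187 ztop [0.3178 0.3178 0.3178 0.3179]
 hook 165 [0.5178 0.2611 0.2744] tip x 0.5496 y range [0.2538 0.2655]
top few 0
scene eye [0.5732 0.2566 0.3068] in pole 0.1858 -0.0936 -0.0012
5.925 [0.4728 0.0744 0.302 ] [-0.01  0.11 -0.04  1.42  0.    1.6 ] [-0.   0.4 -1.6] 0.0176
[0.528, 0.072, 0.302, -2.1] [-0.0003  0.0553 -0.    ] [ 0.   -0.   -0.03]
```

View pics/v4.png

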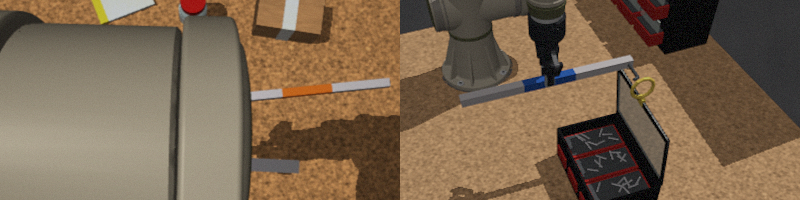

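The hook is lined up with the ring: the eye sits at pole x = 186 mm, z = −1 mm. I'll insert along tool y.

Request:
{"op": "drive_tool", "data": {"deltas": [[[255,0,0.01,0,0,0,0],[255,0,0.02,0,0,0,0],[255,0,0.03,0,0,0,0],[255,0,0.04,0,0,0,0],[255,0,0.05,0,0,0,0],[255,0,0.057,0,0,0,0],[255,0,0.057,0,0,0,0],[255,0,0.057,0,0,0,0]]]}}

```text
clock: 6.92
tcp_pos: [0.5296, 0.0727, 0.302]
orientation: [-0.0, 0.72, 0.694, -0.0]
wrist_force: [0.7, -0.0, -1.6]
finger_gap: 0.0176
grip_force: 98.2
```

```bash
python3 p.py v5; python3 - <<'E'
import cv2
from h import *
im,_=read_camera('scene');cv2.imwrite('pics/v5c.png',cv2.resize(im[60:180,260:420,::-1],(640,480)))
E
```

```text
[0.5296 0.0727 0.302 ]
scene 710 end y 0.27185340476848846 dx/dy 0.0132 x@end 0.5405 slope z -0.0408 ztop [0.318  0.3177 0.3182 0.3179 0.3179]
top few 0
scene eye [0.5735 0.2566 0.3056] in pole 0.1854 -0.037 -0.0026
```

View pics/v5c.png

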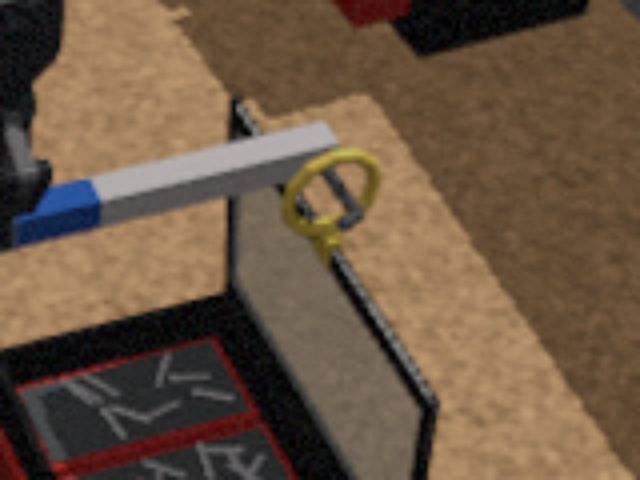

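The hook is clearly through the ring (wire visible at about (340,195) in the crop). Now I'll swing the cover along the arc.

Request:
{"op": "drive_tool", "data": {"deltas": [[[255,-0.019,0,0.002,0,0,0],[255,-0.039,0,0.007,0,0,0],[255,-0.058,0,0.013,0,0,0],[255,-0.076,0,0.021,0,0,0],[255,-0.093,0,0.031,0,0,0],[255,-0.11,0,0.043,0,0,0],[255,-0.125,0,0.056,0,0,0],[255,-0.138,0,0.071,0,0,0],[255,-0.15,0,0.086,0,0,0],[255,-0.161,0,0.104,0,0,0],[255,-0.161,0,0.104,0,0,0]]]}}

```text
clock: 8.55
tcp_pos: [0.5228, -0.0887, 0.196]
orientation: [-0.001, 0.72, 0.694, -0.001]
wrist_force: [-0.1, -0.5, -1.3]
finger_gap: 0.0175
grip_force: 98.1
```

```bash
python3 p.py v6; python3 go.py .521 -.1135 .102 -2.1
```

```text
[ 0.5228 -0.0887  0.196 ]
top 875 end y 0.135248175640447 dx/dy 0.0443 x@end 0.5271 slope z -0.0162 ztop [0.2131 0.2134 0.2132 0.2133 0.2134]
 hook 293 [0.5624 0.1    0.2068] tip x 0.5893 y range [0.0814 0.1227]
scene 637 end y 0.11123014307337022 dx/dy 0.0112 x@end 0.5338 slope z 0.0119 ztop [0.213  0.2127 0.2132 0.2136 0.214 ]
 hook 245 [0.5696 0.099  0.2072] tip x 0.5957 y range [0.0797 0.1237]
top eye [0.5631 0.1132 0.2186] in pole 0.2027 -0.0314 0.0142
scene eye [0.5704 0.1105 0.2174] in pole 0.2001 -0.0386 0.0128
8.75 [ 0.5244 -0.0881  0.1986] [-0.32  0.24 -0.13  1.2   0.    1.29] [ 0.7  0.  -2.3] 0.0177
[0.521, -0.1135, 0.102, -2.1] [-0.0255 -0.0026  0.0966] [0.06 0.01 0.03]
```

View pics/v6.png

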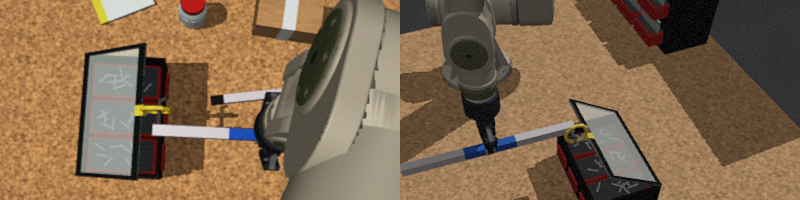

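The cover is following: the eye is at (0.20, −0.035, 0.014) in the pole frame, inside the limits. Continue to shut.

Request:
{"op": "drive_tool", "data": {"deltas": [[[255,-0.009,0,0.018,0,0,0],[255,-0.0155,0,0.0365,0,0,0],[255,-0.0205,0,0.056,0,0,0],[255,-0.0235,0,0.0755,0,0,0],[255,-0.0245,0,0.087,0,0,0],[255,-0.0245,0,0.0955,0,0,0],[255,-0.0245,0,0.1,0,0,0],[255,-0.0245,0,0.104,0,0,0],[255,-0.0245,0,0.106,0,0,0],[255,-0.0245,0,0.106,0,0,0]]]}}

```text
clock: 10.0
tcp_pos: [0.5232, -0.1127, 0.092]
orientation: [0.0, 0.72, 0.694, 0.0]
wrist_force: [0.2, -0.0, -1.7]
finger_gap: 0.0175
grip_force: 98.3
```

```bash
cat > c.py <<'E'
from h import *
for n in ('top','scene'):
    im,d,P=cloud(n)
    q=P[(d>0)&(P[...,0]>.45)&(P[...,0]<.69)&(P[...,1]>.11)&(P[...,1]<.25)&(P[...,2]>.09)]
    g=np.linalg.lstsq(np.c_[q[:,:2],np.ones(len(q))],q[:,2],rcond=None)[0]
    print(n,len(q),'cover tilt',g.round(3),'zmax',np.percentile(q[:,2],99))
E
python3 p.py v7;python3 c.py; python3 go.py .521 -.1135 .102 -2.1
```

```text
[ 0.5232 -0.1127  0.092 ]
top 778 end y 0.1120303640275365 dx/dy 0.019 x@end 0.5254 slope z -0.0908 ztop [0.1093 0.1095 0.1095 0.1092 0.1086]
 hook 257 [0.5612 0.0779 0.1022] tip x 0.5906 y range [0.0564 0.1003]
scene 658 end y 0.11160245478697553 dx/dy -0.0614 x@end 0.5272 slope z -0.0805 ztop [0.1082 0.1081 0.1084 0.1086 0.1085]
 hook 294 [0.5695 0.0876 0.0986] tip x 0.6018 y range [0.0579 0.1014]
top eye [0.5621 0.0826 0.1192] in pole 0.1967 -0.0317 0.0211
scene eye [0.5678 0.0799 0.1184] in pole 0.1942 -0.0375 0.0202
top 7555 cover tilt [-0.    -0.033  0.12 ] zmax 0.11888567288626722
scene 4219 cover tilt [ 0.001 -0.031  0.118] zmax 0.11878962047120623
10.3 [ 0.5232 -0.1128  0.0921] [-0.36  0.32 -0.3   0.95  0.    1.24] [ 0.  -0.1 -2.1] 0.0174
[0.521, -0.1135, 0.102, -2.1] [-0.0008 -0.0022 -0.0099] [0.02 0.   0.01]
```

Request:
{"op": "drive_tool", "data": {"deltas": [[[255,0,0,0.003,0,0,0],[255,0.003,0,0.006,0,0,0],[255,0.003,0,0.009,0,0,0],[255,0.003,0,0.01,0,0,0],[255,0.003,0,0.01,0,0,0]]]}}

```text
clock: 10.92
tcp_pos: [0.5234, -0.1094, 0.0821]
orientation: [-0.0, 0.72, 0.694, 0.001]
wrist_force: [0.5, 0.7, 1.7]
finger_gap: 0.0177
grip_force: 98.6
```

```bash
python3 p.py v8;python3 c.py; python3 go.py .521 -.1135 .102 -2.1
```

```text
[ 0.5234 -0.1094  0.0821]
top 807 end y 0.11491841396744373 dx/dy 0.0204 x@end 0.5258 slope z -0.0439 ztop [0.1012 0.102  0.1024 0.1033 0.1034]
 hook 324 [0.5625 0.0871 0.0964] tip x 0.6029 y range [0.0614 0.1044]
scene 657 end y 0.11378014881437094 dx/dy -0.0554 x@end 0.5277 slope z -0.019 ztop [0.1    0.1004 0.1014 0.1023 0.1022]
 hook 403 [0.571  0.0973 0.0917] tip x 0.6032 y range [0.0629 0.1042]
top eye [0.562  0.0825 0.1133] in pole 0.1934 -0.0315 0.0252
scene eye [0.5677 0.08   0.1119] in pole 0.1912 -0.0373 0.0238
top 7524 cover tilt [-0.    -0.003  0.112] zmax 0.11436978575194953
scene 4249 cover tilt [ 0.    -0.001  0.11 ] zmax 0.1145734083922493
11.225 [ 0.5233 -0.1097  0.0821] [-0.36  0.33 -0.31  0.93  0.    1.25] [0.1 1.1 0.8] 0.0174
[0.521, -0.1135, 0.102, -2.1] [-0.0039 -0.0022 -0.0199] [ 0.02 -0.01  0.01]
```

The cover is shut (tilt about 0). I'll centre the hook in the hole, check, then back out.

Request:
{"op": "drive_tool", "data": {"deltas": [[[255,0.002,0,-0.006,0,0,0],[255,0.004,0,-0.012,0,0,0],[255,0.007,0,-0.018,0,0,0],[255,0.007,0,-0.018,0,0,0]]]}}

```text
clock: 11.72
tcp_pos: [0.5238, -0.1026, 0.1006]
orientation: [0.0, 0.72, 0.694, 0.0]
wrist_force: [-0.0, -0.5, -1.6]
finger_gap: 0.0175
grip_force: 98.2
```

```bash
python3 p.py v9;python3 c.py; python3 - <<'E'
from h import *
im,_=read_camera('scene');im2,_=read_camera('top');cv2.imwrite('pics/v9c.png',np.hstack([cv2.resize(im[100:200,230:350,::-1],(400,334)),cv2.resize(im2[100:200,120:240,::-1],(400,334))]))
E
```

```text
[ 0.5238 -0.1026  0.1006]
top 859 end y 0.12110999621296961 dx/dy 0.0129 x@end 0.5254 slope z -0.0798 ztop [0.1179 0.1178 0.1177 0.1177 0.1165]
 hook 399 [0.5646 0.0984 0.1097] tip x 0.6037 y range [0.068  0.1112]
scene 680 end y 0.12061116729543891 dx/dy -0.0341 x@end 0.5299 slope z -0.0214 ztop [0.1162 0.1161 0.116  0.1163 0.1155]
 hook 398 [0.5727 0.0988 0.1042] tip x 0.6036 y range [0.069  0.1105]
top eye [0.562  0.0821 0.1134] in pole 0.186 -0.0318 0.0076
scene eye [0.5678 0.08   0.1123] in pole 0.1842 -0.0377 0.0065
top 7541 cover tilt [ 0.    -0.003  0.111] zmax 0.11441186593082305
scene 4228 cover tilt [ 0.001 -0.002  0.11 ] zmax 0.11443757850937167
```

View pics/v9c.png

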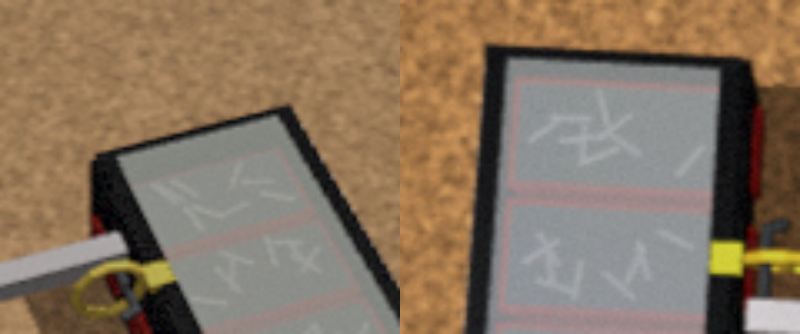

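The top view has the wire nearer the cover than expected. The yellow tab may be biasing the ring fit, so I'll measure pixels directly.

```bash
python3 - <<'E'
from h import *
s=get_state();print(s['tcp_pos'])
im,d,P=cloud('top');h=cv2.cvtColor(im,cv2.COLOR_RGB2HSV)
y=(h[...,0]>=20)&(h[...,0]<=36)&(h[...,1]>130)&(h[...,2]>70)&(P[...,2]>.07)&(abs(P[...,0]-.57)<.04)&(P[...,1]<.2)&(P[...,1]>0)
q=P[y];print('yellow',q.min(0),q.max(0))
for a in np.arange(.03,.13,.008):
    w=q[(q[:,1]>=a)&(q[:,1]<a+.008)]
    if len(w): print(a.round(3),len(w),w.mean(0).round(4),np.ptp(w,axis=0).round(3))
g=(h[...,1]<70)&(P[...,2]>.09)&(P[...,2]<.125)&(P[...,1]>.0)&(P[...,1]<.12)&(abs(P[...,0]-.56)<.06)
for a in np.arange(.50,.60,.006):
    w=P[g&(P[...,0]>=a)&(P[...,0]<a+.006)]
    if len(w): print('grey x',a.round(3),len(w),'y',w[:,1].min().round(4),w[:,1].max().round(4),'z',np.median(w[:,2]).round(4))
E
```

```text
[ 0.52328818 -0.10272522  0.09971904]
yellow [0.55279107 0.04623562 0.0783336 ] [0.57512075 0.12222508 0.14100985]
0.046 16 [0.56   0.0501 0.1204] [0.007 0.006 0.029]
0.054 24 [0.56   0.0577 0.1192] [0.007 0.007 0.046]
0.062 25 [0.5614 0.0657 0.1192] [0.007 0.006 0.053]
0.07 26 [0.5613 0.0736 0.1165] [0.006 0.007 0.056]
0.078 29 [0.5612 0.0819 0.1175] [0.015 0.006 0.056]
0.086 19 [0.5623 0.0903 0.1279] [0.011 0.007 0.042]
0.094 14 [0.5617 0.0978 0.1204] [0.007 0.005 0.029]
0.102 44 [0.5638 0.1061 0.1122] [0.022 0.007 0.038]
0.11 41 [0.5635 0.1142 0.1137] [0.021 0.007 0.006]
0.118 21 [0.5647 0.1206 0.1133] [0.02  0.004 0.006]
grey x 0.5 18 y 0.1064 0.1185 z 0.1119
grey x 0.506 19 y 0.1065 0.1186 z 0.1111
grey x 0.512 101 y 0.002 0.1187 z 0.1148
grey x 0.518 154 y 0.0 0.1191 z 0.1158
grey x 0.524 150 y 0.0001 0.1194 z 0.1159
grey x 0.53 139 y 0.0001 0.1192 z 0.1159
grey x 0.536 30 y 0.0667 0.1192 z 0.1127
grey x 0.542 28 y 0.0859 0.1195 z 0.1113
grey x 0.548 20 y 0.0861 0.1195 z 0.1109
grey x 0.554 7 y 0.0862 0.0906 z 0.1101
grey x 0.56 1 y 0.0864 0.0864 z 0.1082
grey x 0.572 9 y 0.0844 0.0887 z 0.1097
grey x 0.578 31 y 0.0761 0.1184 z 0.1106
grey x 0.584 31 y 0.074 0.1183 z 0.1105
grey x 0.59 18 y 0.1026 0.1185 z 0.1122
grey x 0.596 24 y 0.1023 0.1186 z 0.1114
```

The ring spans y 0.046–0.106, so its centre is y 0.076. The hook spans 0.074–0.092, so I'll shift back 7 mm and up 3 mm, then withdraw.

Request:
{"op": "drive_tool", "data": {"deltas": [[[255,-0.004,0,-0.002,0,0,0],[255,-0.007,0,-0.003,0,0,0],[255,-0.007,0,-0.003,0,0,0],[255,-0.007,-0.01,-0.003,0,0,0],[255,-0.007,-0.02,-0.003,0,0,0],[255,-0.007,-0.03,-0.003,0,0,0],[255,-0.007,-0.04,-0.003,0,0,0],[255,-0.007,-0.05,-0.003,0,0,0],[255,-0.007,-0.06,-0.003,0,0,0],[255,-0.007,-0.075,-0.003,0,0,0],[255,-0.007,-0.09,-0.003,0,0,0],[255,-0.007,-0.09,-0.003,0,0,0]]]}}

```text
clock: 13.68
tcp_pos: [0.4317, -0.1061, 0.1029]
orientation: [-0.0, 0.72, 0.694, -0.0]
wrist_force: [0.6, -0.3, -2.6]
finger_gap: 0.0173
grip_force: 98.3
```

```bash
python3 p.py v10;python3 c.py;python3 go.py .431 -.2125 .1 0 .431 -.2125 .004 0
```

```text
[ 0.4317 -0.1061  0.1029]
top 709 end y 0.11699664935433193 dx/dy 0.0613 x@end 0.4382 slope z -0.0596 ztop [0.1201 0.1203 0.1202 0.1202 0.1201]
 hook 255 [0.482  0.1027 0.1043] tip x 0.5113 y range [0.0766 0.1081]
scene 563 end y 0.11457364081006033 dx/dy 0.0269 x@end 0.4447 slope z -0.0478 ztop [0.1194 0.1193 0.1188 0.1195 0.1185]
 hook 218 [0.4845 0.1041 0.0852] tip x 0.5113 y range [0.0781 0.1081]
top eye [0.562  0.0824 0.1125] in pole 0.1937 -0.1211 0.0033
scene eye [0.5675 0.0799 0.1119] in pole 0.1914 -0.1266 0.0028
top 7542 cover tilt [ 0.    -0.003  0.112] zmax 0.1144505932683996
scene 4250 cover tilt [ 0.001 -0.002  0.11 ] zmax 0.11442906210126702
13.975 [ 0.4338 -0.1066  0.103 ] [-0.42  0.15 -0.49  0.92  0.    1.19] [-0.9  0.4 -2.2] 0.0173
[0.431, -0.2125, 0.1, 0.0] [-0.106   0.0011  0.003 ] [ 0.03  0.01 -2.08]
[0.431, -0.2125, 0.004, 0.0] [-0.106  0.001  0.099] [ 0.03  0.01 -2.08]
```

View pics/v10.png

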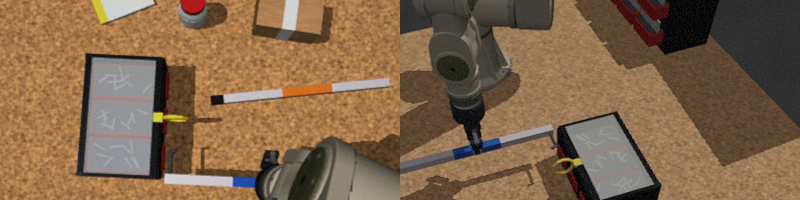

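The hook is out and the cover is shut. I'll move back to the original spot and lay the pole down gently.

Request:
{"op": "drive_tool", "data": {"deltas": [[[255,-0.03,0,0,0,0,-1],[255,-0.07,0,0.01,0,0,-2],[255,-0.1,0.001,0.03,0,0,-2],[255,-0.106,0.001,0.055,0,0,-2],[255,-0.106,0.001,0.075,0,0,-2],[255,-0.106,0.001,0.086,0,0,-2],[255,-0.106,0.001,0.092,0,0,-2],[255,-0.106,0.001,0.096,0,0,-2],[255,-0.106,0.001,0.098,0,0,-2],[255,-0.106,0.001,0.099,0,0,-2],[255,-0.106,0.001,0.099,0,0,-2]]]}}

```text
clock: 15.35
tcp_pos: [0.4308, -0.2125, 0.0048]
orientation: [0.0, 0.708, 0.707, 0.0]
wrist_force: [-1.2, 1.6, 4.6]
finger_gap: 0.0177
grip_force: 99.1
```

```bash
python3 p.py v11;python3 go.py .431 -.2125 .003 0
```

```text
[ 0.4308 -0.2125  0.0048]
top 1122 end y 0.011733425971522054 dx/dy 0.0039 x@end 0.431 slope z -0.0444 ztop [0.0215 0.0213 0.0216 0.0216]
 hook 523 [ 0.4814 -0.0225  0.0014] tip x 0.5104 y range [-0.0451  0.0001]
scene 718 end y 0.010248929030440588 dx/dy -0.0327 x@end 0.4354 slope z -0.0472 ztop [0.0198 0.0204 0.0208 0.0207]
 hook 332 [ 4.839e-01 -2.400e-02  4.000e-04] tip x 0.5108 y range [-0.045  -0.0004]
top eye [0.5619 0.0823 0.1133] in pole 0.2995 -0.1201 0.1026
scene eye [0.5672 0.0797 0.1119] in pole 0.2971 -0.1255 0.1012
15.55 [ 0.4308 -0.2125  0.0047] [-0.63  0.33 -0.54  0.7   0.    0.95] [-1.8  2.2  6.3] 0.0176
[0.431, -0.2125, 0.003, 0.0] [-0.      0.0002  0.0017] [ 0.06  0.02 -0.08]
```

Request:
{"op": "drive_tool", "data": {"deltas": [[[120,0,0,0,0,0,0],[0,0,0,0,0,0,0],[0,0,0,0,0,0,0],[0,0,0,0,0,0,0],[0,0,0,0,0,0,0],[0,0,0,0,0,0,0],[0,0,0,-0.03,0,0,0],[0,0,0,-0.08,0,0,0],[0,0,0,-0.14,0,0,0],[0,0,0,-0.18,0,0,0],[0,0,0,-0.18,0,0,0],[0,0,0,-0.18,0,0,0]]]}}

```text
clock: 17.05
tcp_pos: [0.43, -0.2121, 0.1833]
orientation: [-0.0, 0.708, 0.707, -0.0]
wrist_force: [-0.8, 0.2, -1.0]
finger_gap: 0.0854
grip_force: 0.0
```

```bash
python3 c.py; python3 - <<'E'
from h import *
s=get_state();print(s['clock'],s['tcp_pos'],s['finger_gap'],s['wrist_force'])
im,d,P=cloud('scene')
h=cv2.cvtColor(im,cv2.COLOR_RGB2HSV)
m=(d>0)&(abs(P[...,0]-.431)<.006)&(P[...,1]<-.02)&(P[...,1]>-.41)&(P[...,2]<.06)
q=P[m];print('pole z fit',np.polyfit(q[:,1],q[:,2],1),q[:,2].max(),len(q))
m=(h[...,0]>=6)&(h[...,0]<=17)&(h[...,1]>140)&(P[...,2]>.015)&(P[...,2]<.03)&(P[...,0]>.6)
print('rod',np.median(P[m],0))
E
```

```text
top 7539 cover tilt [ 0.    -0.003  0.111] zmax 0.11438132895061551
scene 4231 cover tilt [ 0.001 -0.002  0.11 ] zmax 0.1143833758087202
17.15 [ 0.42946406 -0.21176636  0.18233439] 0.08563819290265438 [ 0.39807017 -0.43696699 -0.05512668]
pole z fit [0.00035996 0.02016477] 0.025736429151514195 543
rod [ 0.65093459 -0.23205927  0.01993691]
```

The cover is shut, the pole lies flat, the rod hasn't moved and the gripper is clear.

```bash
python3 -c "
from workcell import *
print(hand_in())"
```

```text
the job is handed in; nothing more can be done
None
```

The job is handed in, and my last measurements showed the cover shut, the pole unhooked and lying flat clear of the tray, the orange rod within about 2 mm of its starting spot, and the robot touching nothing; the hand-in call returned no verdict.

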